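# Wind up the mould press and lock its tension wheel with the pin

### The job

The spring of the mould press holds its plate down in the square aluminium mould: put the orange-headed locking pin into the hole in the flat tension wheel and, with the pin, turn the wheel counter-clockwise (seen from above) against its spring, feeling for the hidden lock hole under the wheel, until the pin drops in. Push the pin fully home so that its head sits on the wheel, and let go, leaving the wheel locked and the plate raised. Press and push gently (never above 30 N on the press), do not wind the wheel on to its end stop, and leave everything else on the board where it is.

Things in the scene. Friction and masses are not known exactly. Their poses are not given: they have to be found in the camera images.
- pin: Locking pin: round steel shaft 10 mm in diameter, 28 mm long, with a chamfered foot; above it an orange square head 18 x 18 x 44 mm; 72 mm tall in all, about 60 g. Origin: centre of the foot (lower end); z runs up to the head; x and y are square to the head's flat sides. Starts upright in the dark wooden stand, its head's underside 6 mm above the stand's top.
- stand: Fixed dark wooden stand of the pin, 60 x 60 x 30 mm, with one hole 11.5 mm in diameter and 22 mm deep in its middle. Origin: centre of its underside, z up. The pin must be lifted at least 22 mm to leave it.
- press: Mould press, fixed. Origin: on the board's top below the wheel's axis; z up, x from wheel to mould. Grey base 170 mm wide, x -93 to +223 mm. Column at x 87 to 109 mm, 110 mm tall. Mould 100 x 100 x 45 mm centred at x 168 mm; the plate's arm is 103 mm high at rest and rises 18 mm per rad of wheel turn. Wheel between heights 60 and 70 mm. Pin fully home: foot at height 42 mm.
- track (a point): Point on the wheel's axis at the height of the flat steel track hidden under the wheel (58 mm above the board), on which the pin's foot slides. In the track is one lock hole, 13 mm in diameter, 22 mm deep, 55 mm from the axis. Its place varies and is not told: the wheel's hole comes over it at a wheel angle somewhere from 0.7 to 1.2 rad. Fully home the foot is 16 mm below the track.
- wheel_axis (a point): Centre of the tension wheel, on its axis at the height of its upper face (70 mm above the board). A steel hub 40 mm in diameter rises 14 mm above that. The wheel is a 12-sided aluminium disc 148 mm across with black studs round its rim.
- wheel_hole (a point): Centre of the mouth of the hole in the tension wheel, at the upper face, 55 mm from the axis; moves with the wheel. The through hole is 12 mm in diameter, the wheel 10 mm thick: a pin set in it meets the track 12 mm below the mouth. A red stripe leads from the hub to the hole. At rest the hole lies 110 degrees counter-clockwise of the press's x axis.
- wheel (a joint): Angle of the tension wheel, rad: 0 at rest, growing counter-clockwise seen from above, end stop at 1.6 (beyond 1.45 counts as wound on to the stop). A spring always drives it back to 0: 0.15 N m at 0, 0.29 N m at 1.2 rad, that is 2.6 to 5.3 N at the hole. Lightly damped. Its load makes the pin rub in the hole, so that about 4 N of a downward push is lost to friction; a push of about 10 N drops it in.
- paddle: Green hard silicone rice paddle, 170 mm long, 68 mm wide, 10 mm high, lying on the board; origin under its middle, x along it. Leave alone.
- cup: Glass measuring cup, 84 mm across, 95 mm high, handle on its y side; origin under its centre. Leave alone.
- chopstick_a: Red lacquered wooden chopstick, 225 x 8 x 8 mm, lying on the board; origin under its middle, x along it. Leave alone.
- chopstick_b: The other chopstick, alike.
- dish: Small blue ceramic dish, 90 mm across, 22 mm high; origin under its centre. Leave alone.
- spice: Closed amber spice jar, 44 mm across, 80 mm high; origin under its centre. Leave alone.

How it is judged:
By the outcome, as a careful person would: the job done as asked, in the order asked, and still so for the second after the job is handed in, with the robot touching nothing.
It also fails if it takes over 72 s, if anything falls off the work surface, if the arm or the gripper's body presses on something with over 40 N, if the wrist force passes 120 N, or if a joint passes its speed limit or range.

### The arm

A 6-joint arm with a two-finger parallel gripper is mounted at the origin on the work surface. World frame = base frame: x ahead of the robot, y to its left, z up, the work surface at z = 0. Lengths are in m, angles in rad, forces in N, time in s.
With the tool pointing down it reaches from about 0.275 to 0.775 m from the base axis. Payload 14.6 kg.
Tool frame: the origin (TCP) lies where the fingers leave the gripper's body, on its centre line; the fingertips stand 73 mm ahead of it and the grasp point (between the pads) lies 54 mm ahead of it; z points along the fingers, y is the direction in which the jaws open and shut (so a half turn about z gives the same grasp; the last joint's range is limited). The gripper opens to 85 mm and grips with 20 to 120 N. Pads are 22 mm wide; open, the fingers measure 114 mm over their backs; the gripper's body (76 mm by 85 mm) begins 54 mm behind the grasp point. The pads swing forward as they close: fully open they stand 13 mm farther back than shut.
Start: joints at [1.137, 0.263, -0.048, 1.259, 0, 1.415], TCP at [0.144, 0.505, 0.304] pointing down, gripper open.
Joint ranges: [-2.65, 2.65], [-0.89, 1.7], [-1.18, 1.37], [-2.13, 2.11], [-1.35, 1.29], [-3.14, 3.14]. Speed limits (rad/s): [1.89, 1.89, 2.57, 2.79, 3.14, 3.14].

### API

Orientations are given as a unit quaternion [x, y, z, w].
In Python, from station import get_state, read_camera, finish_job gives the robot as it stands.
- The arm moves only by the tool send_rows, never from a script. Its argument "moves" is a list of rows, each an object of numbers: "tx", "ty", "tz": the shift along the world's x, y, z as a fraction of full scale; "spin": the turn about the world's z as a fraction of full scale. A call has exactly 8 rows; each row shifts and turns the commanded pose from where the row before left it; what a row does not reach is not made up. Full scale, the value 1, is 200 mm for a shift and 0.5 rad for a turn. A row lasts 1/8 s, in which the tool goes at most 62.5 mm and 10.7 degrees, less where a joint would pass 70% of its speed; a pose out of reach is approached as far as the arm can. A call with a number of a shift or a turn outside -1 to 1 is refused whole. A call with a gripper value outside its range is refused whole. "fingers" is the closure in counts, from 0 (fully open) to 255 (shut), set as the call begins (left out, the last holds). The fingers move at their own pace and stop on an object; "force" is the grip in N (left out, the last holds). Time passes only in rows, so rows that do not move let the fingers close, or fill a call up. It gives the time, the measured TCP pose, the force and the opening at its end, in the units of the state.
- get_state(): the state, without advancing time (a new reading comes with each control period).
- read_camera(name): name is "side" or "top"; returns a dict with "pixels" (420x560x3 uint8, red, green, blue), "camera_matrix" (3x3 intrinsics, pixels), "D" ([k1, k2, p1, p2, k3] as OpenCV has them; the pictures are not rectified), "eye" and "rotation" of the camera in the world. Camera axes: x right, y up, looking along -z (the intrinsics and any distortion apply to the point x, -y, -z); pixel columns grow to the right and rows downward; lengths in m; the calibration is good to about 2 mm. A picture is of the moment at which its call begins. There is no depth.
- finish_job(): hands the job in, once; it reports no verdict.
The state is a dict: "time_s": time; "joints": joint angles; "joint_vel": joint speeds; "joint_torque": joint torques, N m; "eef_pos": TCP position; "eef_rot": TCP orientation; "force": force on the tool from outside, world axes, zero at the start; "wrist_torque": the same for the moment, N m; "gripper_width": finger opening in m.
Only numpy, scipy, OpenCV 4.12 (cv2) and the standard library are available. Lean on these libraries where they do the work, as an engineer would, in place of code of your own. Each camera call takes 0.05 s, during which the arm holds its last target.

## Working session

There is one attempt and no reset: what is moved stays moved. The work goes in short steps, Python scripts to look and compute and a tool call to move; the robot and the scene stay as the last step left them, time stands still between calls to the robot, and variables do not carry over. Pictures are saved under pics/ and viewed, and the job is handed in when it is done.

Besides the shell and the picture viewer there is one more tool, called after "Call:" by a JSON object that holds its "method" and its "body". send_rows: Moves the arm, as the interface text tells. Its arguments: {"type":"object","properties":{"moves":{"type":"array"},"fingers":{"type":"number"},"force":{"type":"number"}},"required":["moves"]}

```bash
mkdir -p pics; ls
python3 - <<'E'
from station import *
import cv2,pickle
s=get_state();print(s)
for n in("side","top"):
    d=read_camera(n);pickle.dump(d,open(f"pics/{n}0.pkl","wb"))
    cv2.imwrite(f"pics/{n}0.png",d["pixels"][:,:,::-1])
    print(n,d["camera_matrix"],d["D"],d["eye"],d["rotation"])
E
```

```text
pics
{'time_s': 0.0, 'joints': array([ 1.13669784e+00,  2.63541270e-01, -4.89808212e-02,  1.25939077e+00,
       -2.74347784e-06,  1.41551695e+00]), 'joint_vel': array([-0.00173525,  0.00036085,  0.00063088, -0.00178191,  0.00161122,
        0.00050296]), 'joint_torque': array([ 8.34680046e-03, -6.37614369e+01,  3.84571409e+01,  1.37296421e-02,
        1.30968820e-04, -1.32130032e-05]), 'eef_pos': array([0.14439608, 0.50453256, 0.30339944]), 'eef_rot': array([ 1.38958399e-01,  9.90298062e-01, -5.34598542e-04, -1.60831267e-04]), 'force': array([0.44039094, 1.02715089, 0.10427368]), 'wrist_torque': array([-0.04210051,  0.03389329,  0.01231592]), 'gripper_width': 0.08543578881680715}
side [[434.74404696   0.         279.34308879]
 [  0.         434.74404696 213.61664221]
 [  0.           0.           1.        ]] [-0.03103089  0.          0.          0.          0.        ] [ 0.43320399 -0.74126153  0.70548085] [ 0.43032626 -0.03975093 -0.08512756  0.89777084]
top [[442.71953829   0.         277.98788342]
 [  0.         442.71953829 208.56066171]
 [  0.           0.           1.        ]] [-0.1059396  0.         0.         0.         0.       ] [0.34936056 0.01601169 1.09302868] [-0.06936498  0.07396704  0.71775342 -0.68887402]
```

View pics/side0.png

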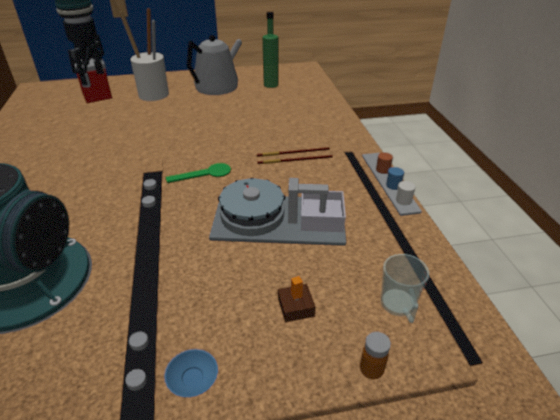

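View pics/top0.png

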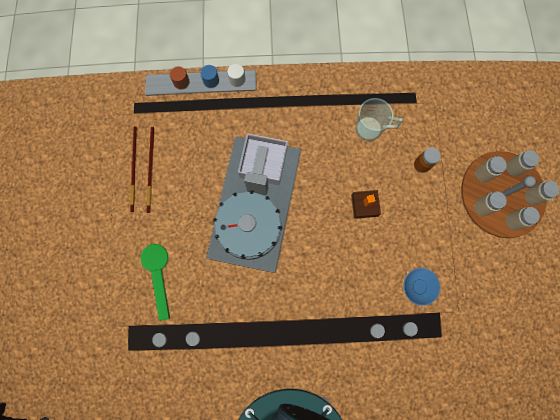

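The top view shows the wheel at about (247,223), its hole at (223,227) and the pin head at (371,199). The side view shows the pin head at about (297,288). Next I'll enlarge these areas and measure them.

```bash
cat > h.py <<'E'
import numpy as np,cv2,pickle
from scipy.spatial.transform import Rotation as R
def ray(d,uv):
    p=cv2.undistortPoints(np.array([[uv]],float),d["camera_matrix"],np.array(d["D"],float))[0,0]
    v=R.from_quat(d["rotation"]).apply([p[0],-p[1],-1.]);return np.array(d["eye"]),v/np.linalg.norm(v)
def onz(d,uv,z):
    e,v=ray(d,uv);return e+v*(z-e[2])/v[2]
def proj(d,X):
    X=np.atleast_2d(X);c=R.from_quat(d["rotation"]).inv().apply(X-np.array(d["eye"]))
    c=c*[1,-1,-1]
    return cv2.projectPoints(c,np.zeros(3),np.zeros(3),d["camera_matrix"],np.array(d["D"],float))[0][:,0]
def crop(d,name,u0,v0,w,h,k):
    im=d["pixels"][v0:v0+h,u0:u0+w,::-1];cv2.imwrite(f"pics/{name}.png",cv2.resize(im,None,fx=k,fy=k,interpolation=cv2.INTER_CUBIC))
def load(n):return pickle.load(open(f"pics/{n}.pkl","rb"))
E
python3 - <<'E'
from h import *
from scipy.spatial.transform import Rotation as R
t=load("top0");s=load("side0")
for n,d in(("t",t),("s",s)):
    print(n,R.from_quat(d["rotation"]).as_matrix().round(2).tolist())
crop(t,"tw",195,125,115,155,5*1);crop(t,"tp",345,180,45,45,12)
crop(s,"sw",205,170,150,80,5);crop(s,"sp",265,260,65,65,9)
E
```

```text
t [[-0.04, 0.98, -0.2], [-1.0, -0.04, 0.01], [0.0, 0.2, 0.98]]
s [[0.98, 0.12, -0.14], [-0.19, 0.62, -0.77], [-0.0, 0.78, 0.63]]
```

Run:
```python
from h import *
import cv2
a=[cv2.imread(f"pics/{n}.png") for n in("tp","sp")]
cv2.imwrite("pics/pp.png",np.hstack([cv2.resize(x,(390,390)) for x in a]))
for n in("top0","side0"):
    d=load(n);hsv=cv2.cvtColor(d["pixels"],cv2.COLOR_RGB2HSV)
    def m(lo,hi,box):
        k=cv2.inRange(hsv,lo,hi);z=np.zeros_like(k);u0,v0,u1,v1=box;z[v0:v1,u0:u1]=k[v0:v1,u0:u1];return z
    k=m((5,200,140),(20,255,255),(340,180,395,220) if n[0]=="t" else (270,265,330,305))
    vs,us=np.nonzero(k);print(n,"orange",len(us),us.mean(),vs.mean(),us.min(),us.max(),vs.min(),vs.max())
    cs,_=cv2.findContours(k,0,1)
    print(cv2.minAreaRect(max(cs,key=cv2.contourArea)))
```

```text
top0 orange 78 369.0897435897436 199.17948717948718 364 375 194 205
((368.8092956542969, 199.1958770751953), (7.5135626792907715, 11.87955093383789), 66.03751373291016)
side0 orange 55 296.45454545454544 280.23636363636365 292 301 277 284
((296.3999938964844, 280.2000427246094), (6.324554920196533, 8.854375839233398), 71.56504821777344)
```

View pics/tw.png

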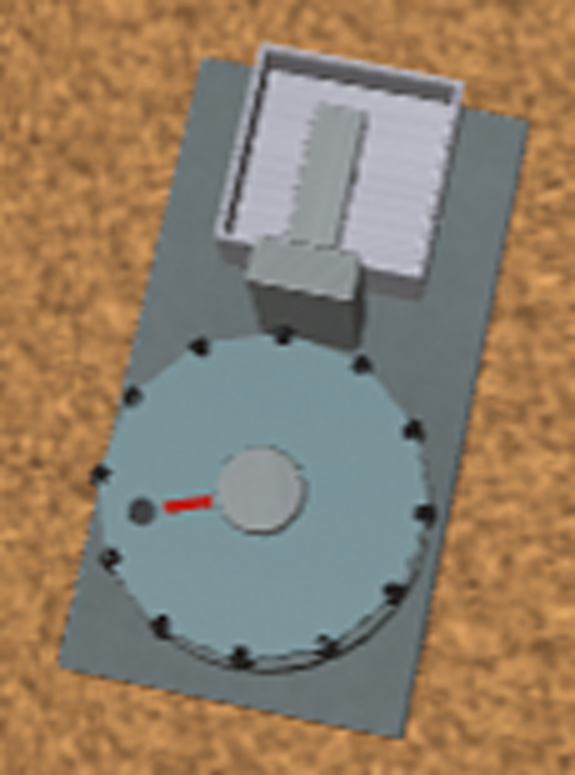

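View pics/sw.png

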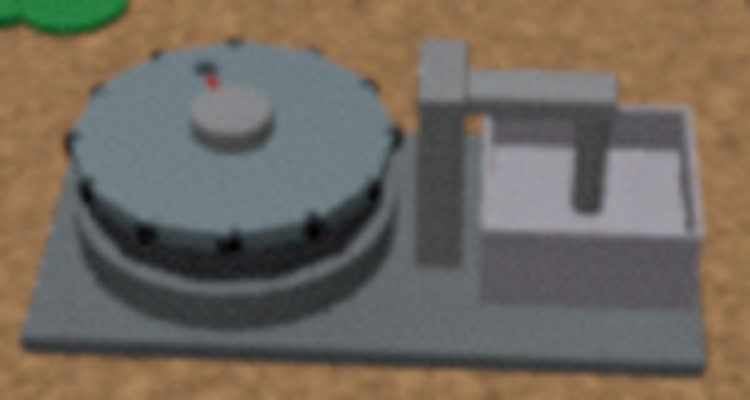

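View pics/pp.png

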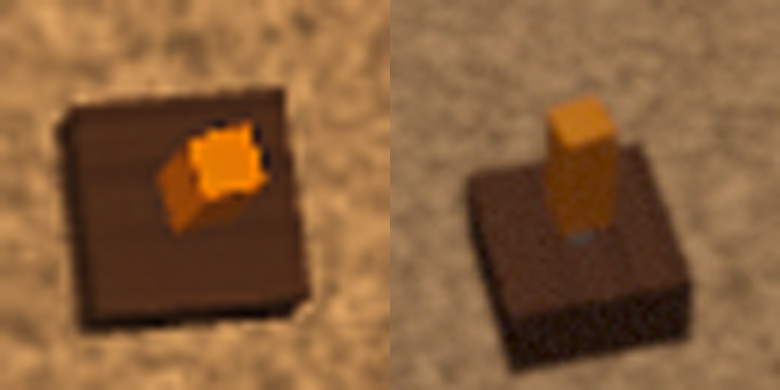

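Run:
```python
from h import *
t=load("top0");s=load("side0")
def tri(a,b):
    e1,v1=ray(t,a);e2,v2=ray(s,b);A=np.stack([v1,-v2],1);x=np.linalg.lstsq(A,e2-e1,rcond=None)[0]
    p,q=e1+x[0]*v1,e2+x[1]*v2;return (p+q)/2,np.linalg.norm(p-q)
c=lambda x,y,k,u,v:(u+(x+.5)/k-.5,v+(y+.5)/k-.5)
kp=390/45
ptop=[c(x,y,kp,345,180) for x,y in((188,147),(248,124),(267,186),(208,201))]
pside=[c(x-390,y,6,265,260) for x,y in((547,110),(597,96),(617,125),(563,142))]
P=[onz(t,p,.08) for p in ptop];Q=[onz(s,p,.08) for p in pside]
for n,W in(("T",P),("S",Q)):
    W=np.array(W);print(n,W.mean(0).round(4)," edges",[(np.linalg.norm(W[i]-W[i-1]).round(4),np.degrees(np.arctan2(*(W[i]-W[i-1])[1::-1])).round(1)) for i in range(4)])
print(tri(np.mean(ptop,0),np.mean(pside,0)))
st=np.array([onz(t,c(x,y,kp,345,180),.03) for x,y in((70,107),(283,90),(306,296),(84,318))]);print("stand",st.mean(0),np.linalg.norm(st-np.roll(st,1,0),axis=1))
hub=(c(260,490,5,195,125),c(232,108,5,205,170));hole=(c(142,511,5,195,125),c(206,68,5,205,170))
for n,p,z in(("hub",hub,.084),("hole",hole,.07)):
    print(n,onz(t,p[0],z),onz(s,p[1],z),tri(*p))
# base corners (top face of base?) 
b=np.array([onz(t,c(x,y,5,195,125),.01)for x,y in((205,58),(528,122),(403,738),(60,665))])
for i in range(4):
    d=b[i]-b[i-1];print(np.linalg.norm(d),np.degrees(np.arctan2(d[1],d[0])))
# studs: fit circle
S=np.array([onz(t,c(x,y,5,195,125),.07)for x,y in((283,337),(200,347),(132,397),(100,474),(110,558),(161,627),(241,657),(327,647),(394,594),(425,513),(414,430),(362,364))])
A=np.c_[2*S[:,:2],np.ones(12)];r=np.linalg.lstsq(A,(S[:,:2]**2).sum(1),rcond=None)[0];print("studs c",r[:2],np.sqrt(r[2]+r[:2]@r[:2]))
```

```text
T [ 0.573  -0.2149  0.08  ]  edges [(np.float64(0.0158), np.float64(15.5)), (np.float64(0.018), np.float64(-71.3)), (np.float64(0.0179), np.float64(-168.0)), (np.float64(0.0169), np.float64(102.0))]
S [ 0.5721 -0.182   0.08  ]  edges [(np.float64(0.0146), np.float64(98.5)), (np.float64(0.0175), np.float64(9.7)), (np.float64(0.014), np.float64(-75.5)), (np.float64(0.019), np.float64(-168.3))]
(array([ 0.56603132, -0.20816501,  0.10932789]), np.float64(0.0008485833476895526))
stand [ 0.57347561 -0.21333815  0.03      ] [0.06144487 0.06201497 0.06036238 0.06406912]
hub [0.52676604 0.0789868  0.084     ] [0.52512961 0.11736654 0.084     ] (array([0.52122293, 0.0771525 , 0.11318409]), np.float64(0.0008117775247986904))
hole [0.52147237 0.13545706 0.07      ] [0.51891957 0.17386052 0.07      ] (array([0.51576739, 0.13201236, 0.09920546]), np.float64(0.0015616155253479172))
0.32105943827515243 -14.044727827854254
0.17079136811881127 -104.19230976892467
0.3210136651048203 166.13882474150367
0.1718196464119991 75.82438654985971
studs c [0.52706803 0.07880301] 0.07736615853437737
```

The two views agree that everything sits about 29 mm above z=0: the pin top, hub and hole all come out 29 mm high. So the board top is at z≈0.029. I'll redo the measurements with that height.

Run:
```python
from h import *
t=load("top0");s=load("side0")
c=lambda x,y,k,u,v:(u+(x+.5)/k-.5,v+(y+.5)/k-.5)
kp=390/45;Z=.0292
ptop=[c(x,y,kp,345,180) for x,y in((188,147),(248,124),(267,186),(208,201))]
pside=[c(x-390,y,6,265,260) for x,y in((547,110),(597,96),(617,125),(563,142))]
for d,p in((t,ptop),(s,pside)):
    W=np.array([onz(d,q,Z+.08) for q in p]);print(W.mean(0).round(4),[(np.linalg.norm(W[i]-W[i-1]).round(4),np.degrees(np.arctan2(*(W[i]-W[i-1])[1::-1])).round(1)) for i in range(4)])
st=np.array([onz(t,c(x,y,kp,345,180),Z+.03) for x,y in((70,107),(283,90),(306,296),(84,318))]);print("stand",st.mean(0),np.linalg.norm(st-np.roll(st,1,0),axis=1))
st=np.array([onz(s,c(x-390,y,6,265,260),Z+.03) for x,y in((470,183),(640,148),(688,278),(515,312))]);print("stand s",st.mean(0),np.linalg.norm(st-np.roll(st,1,0),axis=1))
S=np.array([onz(t,c(x,y,5,195,125),Z+.07)for x,y in((283,337),(200,347),(132,397),(100,474),(110,558),(161,627),(241,657),(327,647),(394,594),(425,513),(414,430),(362,364))])
A=np.c_[2*S[:,:2],np.ones(12)];r=np.linalg.lstsq(A,(S[:,:2]**2).sum(1),rcond=None)[0];print("studs c",r[:2],np.sqrt(r[2]+r[:2]@r[:2]))
S=np.array([onz(s,c(x,y,5,205,170),Z+.065)for x,y in((235,42),(158,55),(97,90),(70,140),(86,190),(145,234),(228,243),(313,228),(375,190),(397,137),(370,87),(313,52))])
A=np.c_[2*S[:,:2],np.ones(12)];r=np.linalg.lstsq(A,(S[:,:2]**2).sum(1),rcond=None)[0];print("studs side",r[:2],np.sqrt(r[2]+r[:2]@r[:2]))
for n,p,z in(("hub",(c(260,490,5,195,125),c(232,108,5,205,170)),.084),("hole",(c(142,511,5,195,125),c(206,68,5,205,170)),.07)):
    print(n,onz(t,p[0],Z+z),onz(s,p[1],Z+z))
```

```text
[ 0.5665 -0.2082  0.1092] [(np.float64(0.0154), np.float64(15.5)), (np.float64(0.0175), np.float64(-71.3)), (np.float64(0.0174), np.float64(-168.0)), (np.float64(0.0164), np.float64(102.0))]
[ 0.5656 -0.2081  0.1092] [(np.float64(0.0139), np.float64(98.5)), (np.float64(0.0167), np.float64(9.7)), (np.float64(0.0134), np.float64(-75.5)), (np.float64(0.0181), np.float64(-168.3))]
stand [ 0.56731946 -0.20703821  0.0592    ] [0.05975706 0.0603115  0.05870431 0.06230922]
stand s [ 0.56559475 -0.20952201  0.0592    ] [0.05422875 0.05790069 0.05560218 0.05590141]
studs c [0.52199578 0.07701077] 0.07515791952587746
studs side [0.52078597 0.08009207] 0.07835923147927053
hub [0.52163215 0.07716438 0.1132    ] [0.52081052 0.07702429 0.1132    ]
hole [0.51655984 0.13204776 0.0992    ] [0.51498098 0.13181116 0.0992    ]
```

Call:
{"method": "send_rows", "body": {"moves": [{"tx": 0.132,"ty": -0.222,"spin": 0.33},{"tx": 0.132,"ty": -0.222,"spin": 0.33},{"tx": 0.132,"ty": -0.222,"spin": 0.32},{"tx": 0.132,"ty": -0.222},{"tx": 0.132,"ty": -0.222},{"tx": 0.132,"ty": -0.222},{"tx": 0.132,"ty": -0.222},{"tx": 0.132,"ty": -0.222}], "fingers": 60, "force": 60}}

```text
validation failed for argument at $.mo...
```

Call:
{"method": "send_rows", "body": {"moves": [{"tx": 0.132,"ty": -0.222,"tz": 0,"spin": 0.33},{"tx": 0.132,"ty": -0.222,"tz": 0,"spin": 0.33},{"tx": 0.132,"ty": -0.222,"tz": 0,"spin": 0.32},{"tx": 0.132,"ty": -0.222,"tz": 0,"spin": 0},{"tx": 0.132,"ty": -0.222,"tz": 0,"spin": 0},{"tx": 0.132,"ty": -0.222,"tz": 0,"spin": 0},{"tx": 0.132,"ty": -0.222,"tz": 0,"spin": 0},{"tx": 0.132,"ty": -0.222,"tz": 0,"spin": 0}], "fingers": 60, "force": 60}}

```text
time_s: 1.1
eef_pos: [0.3562, 0.1479, 0.3039]
eef_rot: [-0.105, 0.994, 0.0, 0.0]
force: [1.4, 0.1, 0.3]
gripper_width: 0.0654
```

Call:
{"method": "send_rows", "body": {"moves": [{"tx": 0.132,"ty": -0.222,"tz": 0,"spin": 0},{"tx": 0.132,"ty": -0.222,"tz": 0,"spin": 0},{"tx": 0.132,"ty": -0.222,"tz": 0,"spin": 0},{"tx": 0.132,"ty": -0.222,"tz": 0,"spin": 0},{"tx": 0.132,"ty": -0.222,"tz": 0,"spin": 0},{"tx": 0.132,"ty": -0.222,"tz": 0,"spin": 0},{"tx": 0.132,"ty": -0.222,"tz": -0.1,"spin": 0},{"tx": 0.125,"ty": -0.226,"tz": -0.1,"spin": 0}]}}

```text
time_s: 2.1
eef_pos: [0.5662, -0.2081, 0.2631]
eef_rot: [-0.105, 0.994, 0.0, -0.0]
force: [0.7, 0.2, 0.2]
gripper_width: 0.0651
```

```bash
cat > snap.py <<'E'
import sys,cv2,pickle
from station import *
from h import *
n=sys.argv[1]
for c in sys.argv[2:]:
    d=read_camera(c);pickle.dump(d,open(f"pics/{c}{n}.pkl","wb"));cv2.imwrite(f"pics/{c}{n}.png",d["pixels"][:,:,::-1])
s=get_state();print({k:np.round(s[k],4).tolist() for k in("time_s","joints","eef_pos","eef_rot","force","wrist_torque","gripper_width")})
E
python3 snap.py 1 side top
```

```text
{'time_s': 2.2, 'joints': [-0.4897, 0.4161, 0.0669, 1.2249, -0.0005, -0.698], 'eef_pos': [0.5664, -0.21, 0.2604], 'eef_rot': [-0.104, 0.9946, 0.0007, -0.0015], 'force': [-0.5033, 0.722, -0.1224], 'wrist_torque': [0.0545, 0.0341, -0.0647], 'gripper_width': 0.0653}
```

View pics/side1.png

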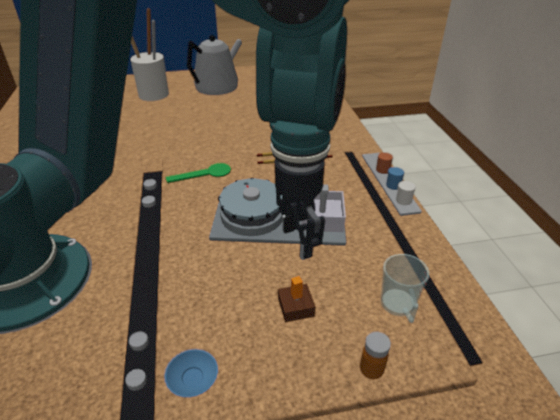

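View pics/top1.png

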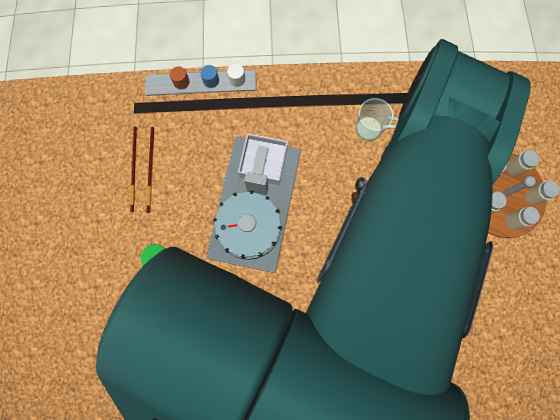

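Run:
```python
from h import *
s=load("side1");crop(s,"g1",265,180,75,145,5)
p=np.array([.5663,-.2095,0]);y=np.array([np.cos(np.radians(102)),np.sin(np.radians(102)),0])
for z in(.187,.195):print(z,proj(s,[p+y*.033+[0,0,z],p-y*.033+[0,0,z],p-y*.047+[0,0,z],p+[0,0,z]]).round(1).tolist())
```

```text
0.187 [[290.3, 237.3], [306.2, 261.6], [309.9, 267.1], [298.0, 249.0]]
0.195 [[290.3, 233.9], [306.4, 258.1], [310.1, 263.7], [298.1, 245.6]]
```

View pics/g1.png

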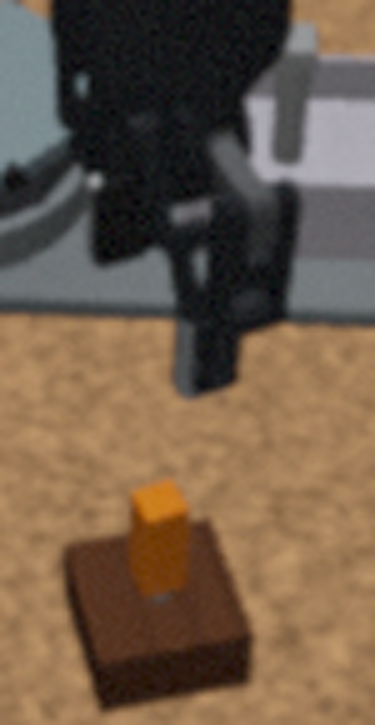

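Call:
{"method": "send_rows", "body": {"moves": [{"tx": 0,"ty": 0,"tz": -0.14,"spin": 0},{"tx": 0,"ty": 0,"tz": -0.14,"spin": 0},{"tx": 0,"ty": 0,"tz": -0.14,"spin": 0},{"tx": 0,"ty": 0,"tz": -0.1,"spin": 0},{"tx": 0,"ty": 0,"tz": -0.04,"spin": 0},{"tx": 0,"ty": 0,"tz": 0,"spin": 0},{"tx": 0,"ty": 0,"tz": 0,"spin": 0},{"tx": 0,"ty": 0,"tz": 0,"spin": 0}]}}

```text
time_s: 3.2
eef_pos: [0.5657, -0.2066, 0.1526]
eef_rot: [-0.105, 0.994, -0.0, 0.0]
force: [-0.6, -0.0, 0.2]
gripper_width: 0.0654
```

```bash
python3 snap.py 2 side
python3 - <<'E'
from h import *
crop(load("side2"),"g2",255,200,90,120,5)
E
```

```text
{'time_s': 3.25, 'joints': [-0.4854, 0.474, -0.1424, 0.9535, 0.0, -0.6965], 'eef_pos': [0.5657, -0.2066, 0.1524], 'eef_rot': [-0.1054, 0.9944, -0.0002, 0.0004], 'force': [-0.0149, 1.1074, -0.1812], 'wrist_torque': [0.0035, 0.0018, -0.0002], 'gripper_width': 0.0652}
```

View pics/g2.png

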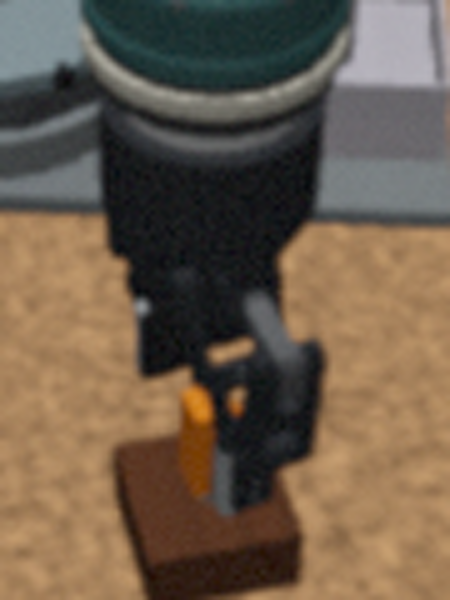

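Call:
{"method": "send_rows", "body": {"moves": [{"tx": 0,"ty": -0.007,"tz": 0,"spin": 0},{"tx": 0,"ty": 0,"tz": 0,"spin": 0},{"tx": 0,"ty": 0,"tz": 0,"spin": 0},{"tx": 0,"ty": 0,"tz": 0,"spin": 0},{"tx": 0,"ty": 0,"tz": 0,"spin": 0},{"tx": 0,"ty": 0,"tz": 0,"spin": 0},{"tx": 0,"ty": 0,"tz": 0,"spin": 0},{"tx": 0,"ty": 0,"tz": 0,"spin": 0}], "fingers": 255, "force": 60}}

```text
time_s: 4.25
eef_pos: [0.5656, -0.208, 0.152]
eef_rot: [-0.105, 0.994, -0.0, 0.0]
force: [-0.5, -3.8, 2.9]
gripper_width: 0.0172
```

Call:
{"method": "send_rows", "body": {"moves": [{"tx": 0,"ty": 0,"tz": 0.05,"spin": 0},{"tx": 0,"ty": 0,"tz": 0.1,"spin": 0},{"tx": 0,"ty": 0,"tz": 0.1,"spin": 0},{"tx": 0,"ty": 0,"tz": 0.1,"spin": 0},{"tx": 0,"ty": 0,"tz": 0.1,"spin": 0},{"tx": 0,"ty": 0,"tz": 0,"spin": 0},{"tx": 0,"ty": 0,"tz": 0,"spin": 0},{"tx": 0,"ty": 0,"tz": 0,"spin": 0}]}}

```text
time_s: 5.25
eef_pos: [0.5652, -0.2077, 0.241]
eef_rot: [-0.105, 0.994, 0.0, -0.001]
force: [-0.6, -0.7, 0.2]
gripper_width: 0.0173
```

```bash
python3 snap.py 3 side
python3 - <<'E'
from h import *
crop(load("side3"),"g3",265,160,80,120,5)
E
```

```text
{'time_s': 5.3, 'joints': [-0.4874, 0.4196, 0.0193, 1.1719, 0.0001, -0.6987], 'eef_pos': [0.5652, -0.2077, 0.2411], 'eef_rot': [-0.1054, 0.9944, 0.0004, -0.0005], 'force': [-0.2519, -0.0979, 0.088], 'wrist_torque': [-0.0013, -0.0096, 0.0454], 'gripper_width': 0.0167}
```

View pics/g3.png

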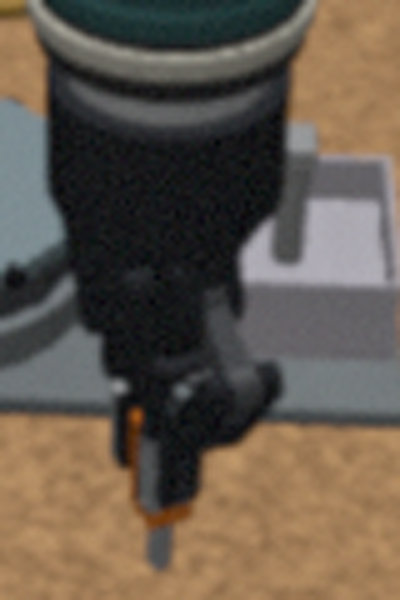

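Call:
{"method": "send_rows", "body": {"moves": [{"tx": -0.031,"ty": 0.22,"tz": 0.05,"spin": 0},{"tx": -0.031,"ty": 0.22,"tz": 0,"spin": 0},{"tx": -0.031,"ty": 0.22,"tz": 0,"spin": 0},{"tx": -0.031,"ty": 0.22,"tz": 0,"spin": 0},{"tx": -0.031,"ty": 0.22,"tz": 0,"spin": 0},{"tx": -0.031,"ty": 0.22,"tz": 0,"spin": 0},{"tx": -0.031,"ty": 0.22,"tz": 0,"spin": 0},{"tx": -0.03,"ty": 0.158,"tz": -0.05,"spin": 0}]}}

```text
time_s: 6.3
eef_pos: [0.5158, 0.1334, 0.2419]
eef_rot: [-0.106, 0.994, 0.0, 0.0]
force: [0.2, -0.8, -0.3]
gripper_width: 0.0169
```

```bash
python3 snap.py 4 side top
python3 - <<'E'
from h import *
crop(load("side4"),"g4",205,100,100,140,5)
d=load("side3");print(proj(d,[[.5652,-.2077,.126]]),onz(d,(296.6,273.7),.1262))
E
```

```text
{'time_s': 6.4, 'joints': [0.1014, 0.3033, -0.1649, 1.1045, 0.0005, -0.1128], 'eef_pos': [0.5149, 0.1341, 0.2408], 'eef_rot': [-0.1069, 0.9943, 0.0003, -0.001], 'force': [-0.7631, -0.2248, -0.6597], 'wrist_torque': [0.0123, 0.0292, 0.016], 'gripper_width': 0.0168}
[[296.3491091  272.83950597]] [ 0.56513897 -0.21005524  0.1262    ]
```

View pics/g4.png

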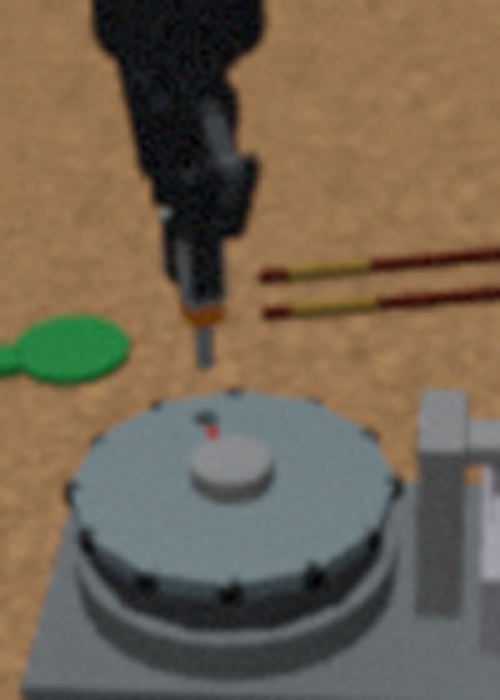

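View pics/top4.png

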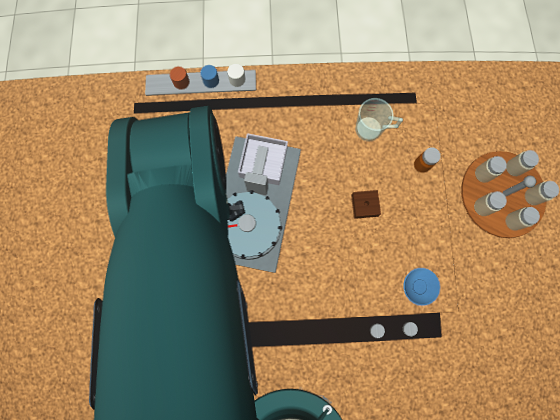

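```bash
python3 - <<'E'
from h import *
d=load("side4")
for v in (172.0,172.8,173.6): print(onz(d,(245.4,v),.1262))
print(proj(d,[[.5149,.1341,.126]]),onz(d,(245.8,183.2),.0992))
E
python3 -c "
from station import *
print(get_state()['eef_pos'])"
```

```text
[0.51643734 0.14015839 0.1262    ]
[0.51599328 0.13668353 0.1262    ]
[0.51555152 0.13322678 0.1262    ]
[[245.08907331 173.50061803]] [0.51498098 0.13181116 0.0992    ]
[0.51488082 0.13410432 0.24075648]
```

Call:
{"method": "send_rows", "body": {"moves": [{"tx": 0,"ty": -0.01,"tz": -0.03,"spin": 0},{"tx": 0,"ty": 0,"tz": -0.03,"spin": 0},{"tx": 0,"ty": 0,"tz": -0.03,"spin": 0},{"tx": 0,"ty": 0,"tz": -0.02,"spin": 0},{"tx": 0,"ty": 0,"tz": 0,"spin": 0},{"tx": 0,"ty": 0,"tz": 0,"spin": 0},{"tx": 0,"ty": 0,"tz": 0,"spin": 0},{"tx": 0,"ty": 0,"tz": 0,"spin": 0}]}}

```text
time_s: 7.4
eef_pos: [0.5161, 0.1297, 0.22]
eef_rot: [-0.105, 0.994, -0.0, 0.0]
force: [-0.5, 0.5, -0.0]
gripper_width: 0.017
```

```bash
python3 snap.py 5 side
python3 - <<'E'
from h import *
crop(load("side5"),"g5",220,130,65,75,8)
E
```

```text
{'time_s': 7.45, 'joints': [0.0931, 0.3149, -0.2069, 1.0488, -0.0, -0.1181], 'eef_pos': [0.5161, 0.1297, 0.22], 'eef_rot': [-0.1054, 0.9944, -0.0, 0.0001], 'force': [0.5902, 0.1871, -0.6068], 'wrist_torque': [-0.0744, 0.0265, -0.0173], 'gripper_width': 0.0171}
```

View pics/g5.png

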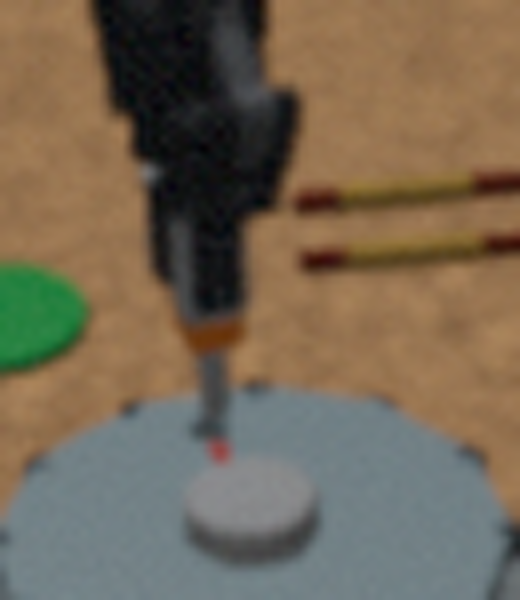

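Call:
{"method": "send_rows", "body": {"moves": [{"tx": -0.007,"ty": 0.01,"tz": 0,"spin": 0},{"tx": 0,"ty": 0,"tz": 0,"spin": 0},{"tx": 0,"ty": 0,"tz": -0.01,"spin": 0},{"tx": 0,"ty": 0,"tz": -0.01,"spin": 0},{"tx": 0,"ty": 0,"tz": -0.01,"spin": 0},{"tx": 0,"ty": 0,"tz": -0.005,"spin": 0},{"tx": 0,"ty": 0,"tz": 0,"spin": 0},{"tx": 0,"ty": 0,"tz": 0,"spin": 0}]}}

```text
time_s: 8.45
eef_pos: [0.5147, 0.1317, 0.2129]
eef_rot: [-0.105, 0.994, 0.0, 0.0]
force: [0.4, -0.1, -0.2]
gripper_width: 0.0169
```

```bash
python3 snap.py 6 side
python3 - <<'E'
from h import *
crop(load("side6"),"g6",220,130,65,75,8)
E
```

```text
{'time_s': 8.5, 'joints': [0.0971, 0.3182, -0.2223, 1.0302, -0.0, -0.1141], 'eef_pos': [0.5147, 0.1317, 0.2129], 'eef_rot': [-0.1054, 0.9944, -0.0, 0.0001], 'force': [-0.7445, -0.7846, -0.7689], 'wrist_torque': [0.024, -0.0162, 0.0349], 'gripper_width': 0.0171}
```

View pics/g6.png

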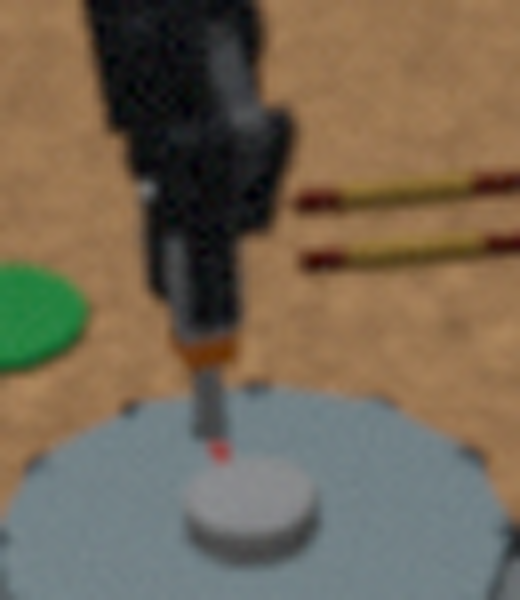

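Call:
{"method": "send_rows", "body": {"moves": [{"tx": 0,"ty": 0,"tz": -0.005,"spin": 0},{"tx": 0,"ty": 0,"tz": -0.005,"spin": 0},{"tx": 0,"ty": 0,"tz": -0.005,"spin": 0},{"tx": 0,"ty": 0,"tz": -0.005,"spin": 0},{"tx": 0,"ty": 0,"tz": 0,"spin": 0},{"tx": 0,"ty": 0,"tz": 0,"spin": 0},{"tx": 0,"ty": 0,"tz": 0,"spin": 0},{"tx": 0,"ty": 0,"tz": 0,"spin": 0}]}}

```text
time_s: 9.5
eef_pos: [0.5147, 0.1317, 0.2089]
eef_rot: [-0.105, 0.994, -0.0, 0.0]
force: [-0.5, 1.2, 0.2]
gripper_width: 0.0171
```

Call:
{"method": "send_rows", "body": {"moves": [{"tx": 0,"ty": 0,"tz": -0.005,"spin": 0},{"tx": 0,"ty": 0,"tz": -0.005,"spin": 0},{"tx": 0,"ty": 0,"tz": -0.005,"spin": 0},{"tx": 0,"ty": 0,"tz": -0.005,"spin": 0},{"tx": 0,"ty": 0,"tz": 0,"spin": 0},{"tx": 0,"ty": 0,"tz": 0,"spin": 0},{"tx": 0,"ty": 0,"tz": 0,"spin": 0},{"tx": 0,"ty": 0,"tz": 0,"spin": 0}]}}

```text
time_s: 10.5
eef_pos: [0.5147, 0.1317, 0.2049]
eef_rot: [-0.105, 0.994, -0.0, 0.0]
force: [0.3, 0.0, -0.1]
gripper_width: 0.0168
```

Call:
{"method": "send_rows", "body": {"moves": [{"tx": 0,"ty": 0,"tz": -0.005,"spin": 0},{"tx": 0,"ty": 0,"tz": -0.005,"spin": 0},{"tx": 0,"ty": 0,"tz": -0.005,"spin": 0},{"tx": 0,"ty": 0,"tz": 0,"spin": 0},{"tx": 0,"ty": 0,"tz": 0,"spin": 0},{"tx": 0,"ty": 0,"tz": 0,"spin": 0},{"tx": 0,"ty": 0,"tz": 0,"spin": 0},{"tx": 0,"ty": 0,"tz": 0,"spin": 0}]}}

```text
time_s: 11.5
eef_pos: [0.5147, 0.1317, 0.2019]
eef_rot: [-0.105, 0.994, 0.0, 0.0]
force: [-0.3, -0.1, 4.5]
gripper_width: 0.0167
```

```bash
python3 snap.py 7 side
python3 - <<'E'
from h import *
crop(load("side7"),"g7",220,130,65,75,8)
E
```

```text
{'time_s': 11.55, 'joints': [0.0971, 0.3259, -0.2426, 1.0021, -0.0, -0.1141], 'eef_pos': [0.5147, 0.1317, 0.202], 'eef_rot': [-0.1054, 0.9944, -0.0, 0.0001], 'force': [-0.4668, -0.1778, 4.1284], 'wrist_torque': [0.0181, 0.2052, 0.0023], 'gripper_width': 0.0168}
```

View pics/g7.png

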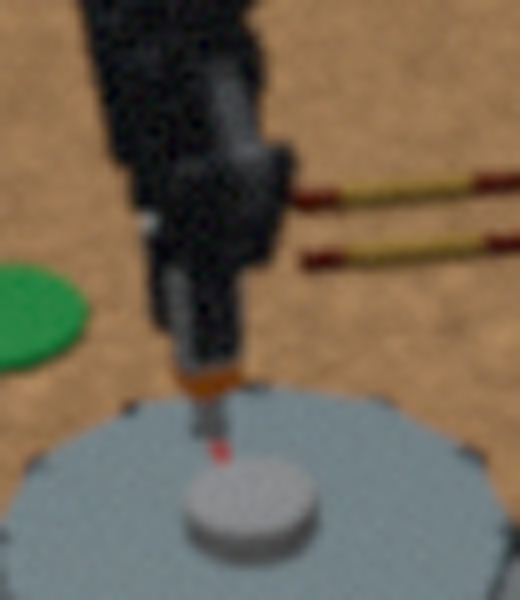

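```bash
cat > arc.py <<'E'
import sys,numpy as np
a0,da,n=map(float,sys.argv[1:4]);C=np.array([float(x) for x in sys.argv[4:6]]) if len(sys.argv)>4 else np.array([.5212,.0771]);r=.055
th=np.radians(96.8)+a0+da*np.arange(int(n)+1)
p=C+r*np.c_[np.cos(th),np.sin(th)]
print((np.diff(p,axis=0)/.2).round(4).tolist());print("end",p[-1].round(4), "radial dir",np.cos(th[-1]).round(2),np.sin(th[-1]).round(2))
E
python3 arc.py 0 .04 16
```

```text
[[-0.0109, -0.0015], [-0.0108, -0.002], [-0.0107, -0.0024], [-0.0106, -0.0028], [-0.0105, -0.0032], [-0.0104, -0.0037], [-0.0102, -0.0041], [-0.01, -0.0045], [-0.0099, -0.0049], [-0.0097, -0.0053], [-0.0094, -0.0056], [-0.0092, -0.006], [-0.009, -0.0064], [-0.0087, -0.0067], [-0.0084, -0.0071], [-0.0081, -0.0074]]
end [0.4834 0.117 ] radial dir -0.69 0.73
```

Call:
{"method": "send_rows", "body": {"moves": [{"tx": -0.0109,"ty": -0.0015,"tz": 0,"spin": 0},{"tx": -0.0108,"ty": -0.002,"tz": 0,"spin": 0},{"tx": -0.0107,"ty": -0.0024,"tz": 0,"spin": 0},{"tx": -0.0106,"ty": -0.0028,"tz": 0,"spin": 0},{"tx": -0.0105,"ty": -0.0032,"tz": 0,"spin": 0},{"tx": -0.0104,"ty": -0.0037,"tz": 0,"spin": 0},{"tx": 0,"ty": 0,"tz": 0,"spin": 0},{"tx": 0,"ty": 0,"tz": 0,"spin": 0}]}}

```text
time_s: 12.55
eef_pos: [0.5021, 0.1287, 0.202]
eef_rot: [-0.105, 0.994, 0.0, 0.0]
force: [4.0, 1.9, 2.0]
gripper_width: 0.0168
```

Call:
{"method": "send_rows", "body": {"moves": [{"tx": -0.0102,"ty": -0.0041,"tz": 0,"spin": 0},{"tx": -0.01,"ty": -0.0045,"tz": 0,"spin": 0},{"tx": -0.0099,"ty": -0.0049,"tz": 0,"spin": 0},{"tx": -0.0097,"ty": -0.0053,"tz": 0,"spin": 0},{"tx": -0.0094,"ty": -0.0056,"tz": 0,"spin": 0},{"tx": -0.0092,"ty": -0.006,"tz": 0,"spin": 0},{"tx": -0.009,"ty": -0.0064,"tz": 0,"spin": 0},{"tx": -0.0087,"ty": -0.0067,"tz": 0,"spin": 0}]}}

```text
time_s: 13.55
eef_pos: [0.487, 0.1202, 0.202]
eef_rot: [-0.106, 0.994, 0.0, 0.0]
force: [5.5, 3.9, 0.9]
gripper_width: 0.0169
```

```bash
python3 snap.py 8 side
python3 - <<'E'
from h import *
crop(load("side8"),"g8",205,130,150,115,5)
E
python3 arc.py .56 .015 48
```

```text
{'time_s': 13.6, 'joints': [0.0788, 0.278, -0.3151, 0.9771, 0.0009, -0.1326], 'eef_pos': [0.4868, 0.1201, 0.202], 'eef_rot': [-0.1055, 0.9944, 0.0004, 0.0003], 'force': [5.018, 3.995, 1.7601], 'wrist_torque': [0.8649, -1.18, 0.0169], 'gripper_width': 0.0168}
[[-0.0032, -0.0026], [-0.0032, -0.0027], [-0.0031, -0.0027], [-0.0031, -0.0028], [-0.003, -0.0028], [-0.003, -0.0028], [-0.0029, -0.0029], [-0.0029, -0.0029], [-0.0029, -0.003], [-0.0028, -0.003], [-0.0028, -0.0031], [-0.0027, -0.0031], [-0.0027, -0.0031], [-0.0026, -0.0032], [-0.0026, -0.0032], [-0.0025, -0.0033], [-0.0025, -0.0033], [-0.0024, -0.0033], [-0.0024, -0.0034], [-0.0023, -0.0034], [-0.0023, -0.0034], [-0.0022, -0.0035], [-0.0022, -0.0035], [-0.0021, -0.0035], [-0.0021, -0.0036], [-0.002, -0.0036], [-0.002, -0.0036], [-0.0019, -0.0037], [-0.0018, -0.0037], [-0.0018, -0.0037], [-0.0017, -0.0037], [-0.0017, -0.0038], [-0.0016, -0.0038], [-0.0016, -0.0038], [-0.0015, -0.0038], [-0.0015, -0.0039], [-0.0014, -0.0039], [-0.0013, -0.0039], [-0.0013, -0.0039], [-0.0012, -0.0039], [-0.0012, -0.004], [-0.0011, -0.004], [-0.001, -0.004], [-0.001, -0.004], [-0.0009, -0.004], [-0.0009, -0.004], [-0.0008, -0.004], [-0.0007, -0.0041]]
end [0.467  0.0865] radial dir -0.99 0.17
```

View pics/g8.png

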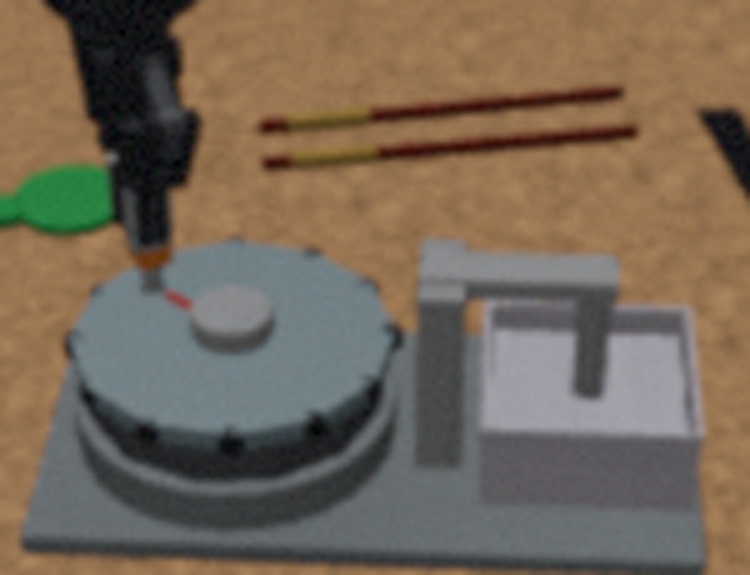

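Call:
{"method": "send_rows", "body": {"moves": [{"tx": -0.0032,"ty": -0.0026,"tz": -0.003,"spin": 0},{"tx": -0.0032,"ty": -0.0027,"tz": 0,"spin": 0},{"tx": -0.0031,"ty": -0.0027,"tz": 0,"spin": 0},{"tx": -0.0031,"ty": -0.0028,"tz": 0,"spin": 0},{"tx": -0.003,"ty": -0.0028,"tz": 0,"spin": 0},{"tx": -0.003,"ty": -0.0028,"tz": 0,"spin": 0},{"tx": 0,"ty": 0,"tz": 0,"spin": 0},{"tx": 0,"ty": 0,"tz": 0,"spin": 0}]}}

```text
time_s: 14.6
eef_pos: [0.4837, 0.1173, 0.2019]
eef_rot: [-0.106, 0.994, 0.001, 0.001]
force: [5.1, 6.6, 6.2]
gripper_width: 0.0168
```

Call:
{"method": "send_rows", "body": {"moves": [{"tx": -0.0029,"ty": -0.0029,"tz": -0.0025,"spin": 0},{"tx": -0.0029,"ty": -0.0029,"tz": 0,"spin": 0},{"tx": -0.0029,"ty": -0.003,"tz": 0,"spin": 0},{"tx": -0.0028,"ty": -0.003,"tz": 0,"spin": 0},{"tx": -0.0028,"ty": -0.0031,"tz": 0,"spin": 0},{"tx": -0.0027,"ty": -0.0031,"tz": 0,"spin": 0},{"tx": 0,"ty": 0,"tz": 0,"spin": 0},{"tx": 0,"ty": 0,"tz": 0,"spin": 0}]}}

```text
time_s: 15.6
eef_pos: [0.4796, 0.1135, 0.201]
eef_rot: [-0.106, 0.994, 0.001, 0.0]
force: [2.0, 3.9, 3.1]
gripper_width: 0.017
```

Call:
{"method": "send_rows", "body": {"moves": [{"tx": 0,"ty": 0,"tz": -0.0025,"spin": 0},{"tx": 0,"ty": 0,"tz": 0,"spin": 0},{"tx": 0,"ty": 0,"tz": -0.0025,"spin": 0},{"tx": 0,"ty": 0,"tz": 0,"spin": 0},{"tx": 0,"ty": 0,"tz": 0,"spin": 0},{"tx": 0,"ty": 0,"tz": 0,"spin": 0},{"tx": 0,"ty": 0,"tz": 0,"spin": 0},{"tx": 0,"ty": 0,"tz": 0,"spin": 0}]}}

```text
time_s: 16.6
eef_pos: [0.4794, 0.1133, 0.1999]
eef_rot: [-0.106, 0.994, 0.0, -0.0]
force: [1.0, 3.6, 5.9]
gripper_width: 0.017
```

Call:
{"method": "send_rows", "body": {"moves": [{"tx": 0,"ty": 0,"tz": -0.005,"spin": 0},{"tx": 0,"ty": 0,"tz": 0,"spin": 0},{"tx": 0,"ty": 0,"tz": -0.005,"spin": 0},{"tx": 0,"ty": 0,"tz": 0,"spin": 0},{"tx": 0,"ty": 0,"tz": 0,"spin": 0},{"tx": 0,"ty": 0,"tz": 0,"spin": 0},{"tx": 0,"ty": 0,"tz": 0,"spin": 0},{"tx": 0,"ty": 0,"tz": 0,"spin": 0}]}}

```text
time_s: 17.6
eef_pos: [0.4792, 0.113, 0.1975]
eef_rot: [-0.105, 0.994, -0.0, -0.001]
force: [-3.2, 0.4, -0.1]
gripper_width: 0.017
```

```bash
python3 snap.py 9 side
python3 - <<'E'
from h import *
crop(load("side9"),"g9",205,130,75,85,8)
E
```

```text
{'time_s': 17.65, 'joints': [0.0659, 0.2681, -0.343, 0.9608, -0.0, -0.1453], 'eef_pos': [0.4791, 0.113, 0.1975], 'eef_rot': [-0.1054, 0.9944, 0.0, -0.0005], 'force': [-2.3491, 1.3259, -0.977], 'wrist_torque': [0.0926, 0.9961, 0.0277], 'gripper_width': 0.0169}
```

View pics/g9.png

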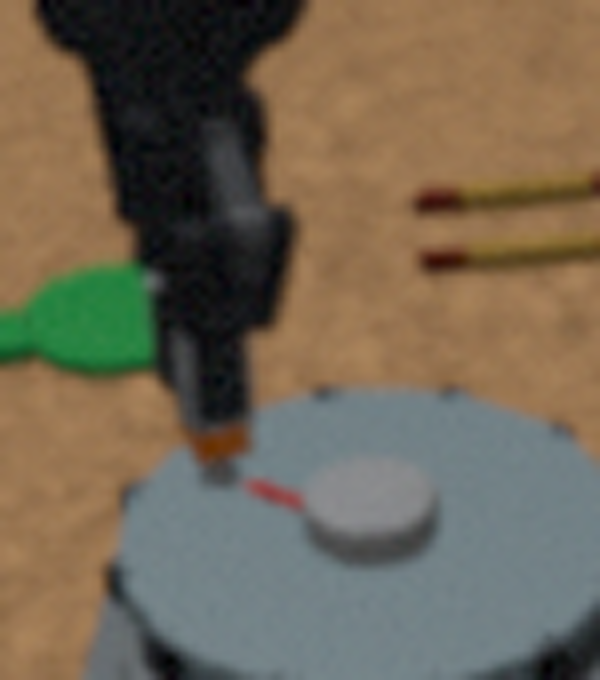

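Call:
{"method": "send_rows", "body": {"moves": [{"tx": 0,"ty": 0,"tz": -0.008,"spin": 0},{"tx": 0,"ty": 0,"tz": -0.008,"spin": 0},{"tx": 0,"ty": 0,"tz": -0.008,"spin": 0},{"tx": 0,"ty": 0,"tz": -0.008,"spin": 0},{"tx": 0,"ty": 0,"tz": 0,"spin": 0},{"tx": 0,"ty": 0,"tz": 0,"spin": 0},{"tx": 0,"ty": 0,"tz": 0,"spin": 0},{"tx": 0,"ty": 0,"tz": 0,"spin": 0}]}}

```text
time_s: 18.65
eef_pos: [0.4792, 0.1128, 0.1916]
eef_rot: [-0.105, 0.994, -0.0, -0.0]
force: [-6.6, -1.6, 7.6]
gripper_width: 0.0171
```

Call:
{"method": "send_rows", "body": {"moves": [{"tx": -0.004,"ty": -0.001,"tz": 0,"spin": 0},{"tx": 0,"ty": 0,"tz": -0.005,"spin": 0},{"tx": 0,"ty": 0,"tz": -0.005,"spin": 0},{"tx": 0,"ty": 0,"tz": -0.003,"spin": 0},{"tx": 0,"ty": 0,"tz": 0,"spin": 0},{"tx": 0,"ty": 0,"tz": 0,"spin": 0},{"tx": 0,"ty": 0,"tz": 0,"spin": 0},{"tx": 0,"ty": 0,"tz": 0,"spin": 0}]}}

```text
time_s: 19.65
eef_pos: [0.4789, 0.1127, 0.1891]
eef_rot: [-0.105, 0.994, -0.0, 0.0]
force: [-4.6, 0.2, 7.6]
gripper_width: 0.0172
```

Call:
{"method": "send_rows", "body": {"moves": [{"tx": -0.002,"ty": 0,"tz": -0.005,"spin": 0},{"tx": 0,"ty": 0,"tz": -0.005,"spin": 0},{"tx": 0,"ty": 0,"tz": -0.003,"spin": 0},{"tx": 0,"ty": 0,"tz": 0,"spin": 0},{"tx": 0,"ty": 0,"tz": 0,"spin": 0},{"tx": 0,"ty": 0,"tz": 0,"spin": 0},{"tx": 0,"ty": 0,"tz": 0,"spin": 0},{"tx": 0,"ty": 0,"tz": 0,"spin": 0}]}}

```text
time_s: 20.65
eef_pos: [0.4787, 0.1127, 0.1865]
eef_rot: [-0.105, 0.994, -0.0, 0.0]
force: [-3.4, -0.7, 7.4]
gripper_width: 0.0168
```

```bash
python3 snap.py 10 side
python3 - <<'E'
from h import *
crop(load("side10"),"g10",205,130,75,85,8)
E
```

```text
{'time_s': 20.7, 'joints': [0.0656, 0.2753, -0.3657, 0.9288, -0.0004, -0.1455], 'eef_pos': [0.4787, 0.1127, 0.1865], 'eef_rot': [-0.1053, 0.9944, -0.0002, 0.0005], 'force': [-2.9946, -0.3654, 6.0466], 'wrist_torque': [-0.1724, 0.8158, 0.0422], 'gripper_width': 0.0174}
```

View pics/g10.png

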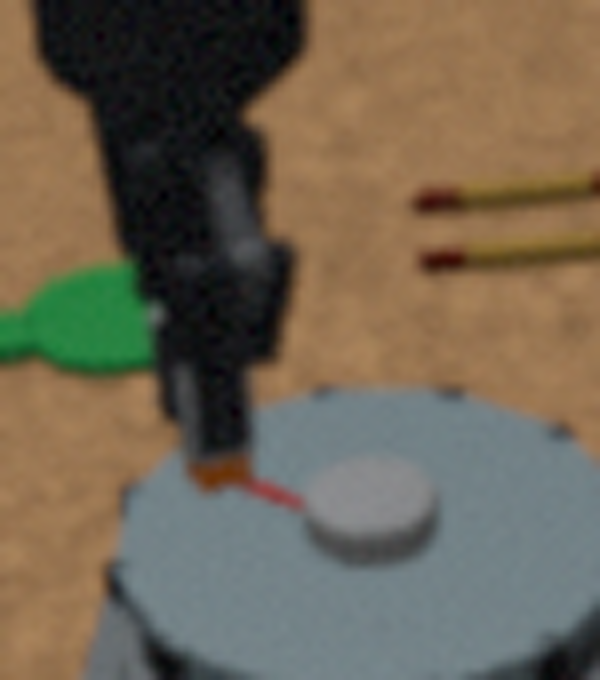

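Call:
{"method": "send_rows", "body": {"moves": [{"tx": -0.001,"ty": 0,"tz": -0.003,"spin": 0},{"tx": 0,"ty": 0,"tz": -0.003,"spin": 0},{"tx": 0,"ty": 0,"tz": 0,"spin": 0},{"tx": 0,"ty": 0,"tz": 0,"spin": 0},{"tx": 0,"ty": 0,"tz": 0,"spin": 0},{"tx": 0,"ty": 0,"tz": 0,"spin": 0},{"tx": 0,"ty": 0,"tz": 0,"spin": 0},{"tx": 0,"ty": 0,"tz": 0,"spin": 0}]}}

```text
time_s: 21.7
eef_pos: [0.4787, 0.1127, 0.1859]
eef_rot: [-0.105, 0.994, -0.0, 0.001]
force: [-5.9, -1.3, 16.9]
gripper_width: 0.0169
```

Call:
{"method": "send_rows", "body": {"moves": [{"tx": 0,"ty": 0,"tz": 0.003,"spin": 0},{"tx": 0,"ty": 0,"tz": 0,"spin": 0},{"tx": 0,"ty": 0,"tz": 0,"spin": 0},{"tx": 0,"ty": 0,"tz": 0,"spin": 0},{"tx": 0,"ty": 0,"tz": 0,"spin": 0},{"tx": 0,"ty": 0,"tz": 0,"spin": 0},{"tx": 0,"ty": 0,"tz": 0,"spin": 0},{"tx": 0,"ty": 0,"tz": 0,"spin": 0}], "fingers": 150}}

```text
time_s: 22.7
eef_pos: [0.4781, 0.1128, 0.1856]
eef_rot: [-0.105, 0.994, -0.0, -0.0]
force: [0.3, 0.5, 0.2]
gripper_width: 0.0352
```

Released with no force on the tool. Next I'll rise straight up, then move clear for a look.

Call:
{"method": "send_rows", "body": {"moves": [{"tx": 0,"ty": 0,"tz": 0.05,"spin": 0},{"tx": 0,"ty": 0,"tz": 0.1,"spin": 0},{"tx": 0,"ty": 0,"tz": 0.15,"spin": 0},{"tx": 0,"ty": 0,"tz": 0.2,"spin": 0},{"tx": 0,"ty": 0.2,"tz": 0.1,"spin": 0},{"tx": 0,"ty": 0.25,"tz": 0,"spin": 0},{"tx": -0.05,"ty": 0.25,"tz": 0,"spin": 0},{"tx": -0.05,"ty": 0.2,"tz": 0,"spin": 0}]}}

```text
time_s: 23.7
eef_pos: [0.4577, 0.2946, 0.3063]
eef_rot: [-0.106, 0.994, 0.0, 0.0]
force: [0.5, 0.0, -0.6]
gripper_width: 0.0352
```

Call:
{"method": "send_rows", "body": {"moves": [{"tx": -0.15,"ty": 0.2,"tz": 0,"spin": 0},{"tx": -0.15,"ty": 0.2,"tz": 0,"spin": 0},{"tx": -0.15,"ty": 0.2,"tz": 0,"spin": 0},{"tx": -0.15,"ty": 0.2,"tz": 0,"spin": 0},{"tx": -0.15,"ty": 0,"tz": 0,"spin": 0},{"tx": 0,"ty": 0,"tz": 0,"spin": 0},{"tx": 0,"ty": 0,"tz": 0,"spin": 0},{"tx": 0,"ty": 0,"tz": 0,"spin": 0}]}}

```text
time_s: 24.7
eef_pos: [0.309, 0.4526, 0.3057]
eef_rot: [-0.105, 0.994, 0.0, 0.0]
force: [1.1, 0.7, -0.8]
gripper_width: 0.0348
```

```bash
python3 snap.py 11 side top
python3 - <<'E'
from h import *
import cv2
crop(load("side11"),"a",205,150,150,100,5);crop(load("top11"),"b",195,125,115,155,5)
E
```

```text
{'time_s': 24.8, 'joints': [0.8232, 0.3023, 0.0127, 1.2812, -0.0001, 0.6131], 'eef_pos': [0.3089, 0.4526, 0.3056], 'eef_rot': [-0.1049, 0.9945, -0.0, 0.0], 'force': [-0.7398, -1.2174, 0.171], 'wrist_torque': [-0.0434, -0.0033, -0.023], 'gripper_width': 0.0353}
```

View pics/a.png

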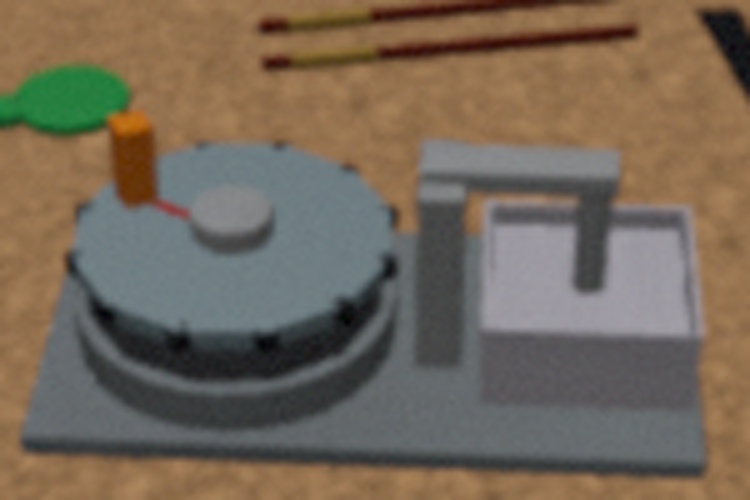

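View pics/top11.png

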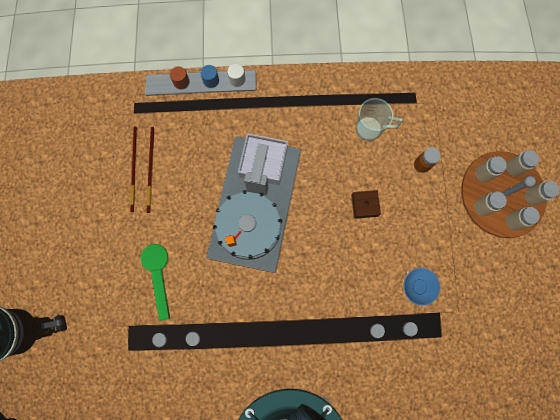

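The side view shows the pin standing with its head on the wheel, from (132,118) at the top to (137,203) at the foot in the crop, and the plate arm raised. In the top view the pin head is at (231,240) and the other objects look unmoved. One quick check of the height before I hand it in.

Run:
```python
from h import *
t=load("top11");s=load("side11");out=[]
for d,b in((t,(215,225,245,255)),(s,(220,160,245,200))):
    h=cv2.cvtColor(d["pixels"],cv2.COLOR_RGB2HSV);k=cv2.inRange(h,(5,150,170 if d is t else 165),(20,255,255))
    z=np.zeros_like(k);z[b[1]:b[3],b[0]:b[2]]=k[b[1]:b[3],b[0]:b[2]];v,u=np.nonzero(z);out.append((u.mean(),v.mean()));print(len(u),out[-1])
e1,v1=ray(t,out[0]);e2,v2=ray(s,out[1]);x=np.linalg.lstsq(np.stack([v1,-v2],1),e2-e1,rcond=None)[0]
print(e1+x[0]*v1,e2+x[1]*v2)
# other objects unchanged: difference
d0=load("top0")["pixels"].astype(int);d1=t["pixels"].astype(int);m=(cv2.GaussianBlur(np.abs(d0-d1).max(2).astype(np.uint8),(5,5),0)>30).astype(np.uint8)
n,_,st,_=cv2.connectedComponentsWithStats(m);print([r.tolist() for r in st[1:] if r[4]>8])
```

```text
59 (np.float64(229.64406779661016), np.float64(239.38983050847457))
23 (np.float64(231.0), np.float64(173.69565217391303))
[0.48092143 0.11294134 0.1437688 ] [0.48003763 0.11290692 0.14364279]
[[242, 137, 44, 29, 164], [243, 190, 4, 4, 15], [250, 191, 4, 3, 10], [233, 193, 4, 4, 14], [260, 193, 3, 4, 10], [363, 194, 13, 12, 113], [227, 196, 4, 4, 16], [265, 196, 4, 4, 13], [220, 202, 4, 4, 11], [272, 203, 5, 4, 12], [215, 208, 5, 5, 16], [275, 209, 5, 4, 18], [212, 217, 5, 6, 20], [277, 219, 6, 4, 18], [220, 223, 18, 7, 71], [212, 224, 5, 5, 19], [277, 225, 5, 5, 17], [225, 231, 17, 22, 183], [215, 234, 5, 5, 16], [276, 236, 3, 4, 10], [218, 240, 5, 5, 21], [271, 241, 5, 5, 20], [264, 248, 5, 5, 22], [231, 251, 5, 5, 22], [257, 252, 6, 5, 21], [241, 254, 5, 5, 21], [248, 254, 5, 5, 20], [0, 307, 68, 54, 2220], [0, 402, 7, 13, 71], [279, 404, 19, 5, 79], [300, 404, 15, 8, 47], [297, 412, 12, 8, 64], [4, 416, 8, 4, 25], [40, 417, 10, 3, 26], [15, 418, 12, 2, 23]]
```

The pin top measures z=0.1437 against an expected 0.143, so it is fully home. Only the press, the pin and the arm have changed in the image.

```bash
python3 -c "
from station import *
print(finish_job())"
```

```text
the job is handed in; nothing more can be done
None
```

The wheel is locked with the pin fully home and the plate raised, and I handed the job in at about 25 s.

I took the pin from its stand, set it in the wheel's hole down to the track and turned the wheel counter-clockwise, with at most about 17 N of reported press force. The pin dropped into the lock hole at about 0.74 rad of wheel turn. I pushed it home, let go and moved the arm clear.

**Last checks:**
- **Travel:** the pin went 16 mm below the track, and the force then rose to about 17 N as the head met the wheel.
- **Height:** the two cameras put the pin top at z = 0.1437 m, against an expected 0.143 m for fully home.
- **Still locked:** about two seconds after release the wheel was still turned and the plate's arm raised.
- **Other objects:** comparing the top views before and after, only the press, the pin and the arm had changed.

**One disagreement:** the cameras showed the board's top about 29 mm above z = 0 rather than at it. I worked with that height, and the contact with the track confirmed it. No check failed.

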